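Set the drilling fixture's pattern selector and lock it

ROBOT

A 6-joint arm with a two-finger parallel gripper is mounted at the origin on the work surface. World frame = base frame: x ahead of the robot, y to its left, z up, the work surface at z = 0. Lengths are in m, angles in rad, forces in N, time in s.
With the tool pointing down it reaches from about 0.325 to 0.9 m from the base axis. Payload 3.5 kg.
Tool frame: the origin (TCP) lies between the finger pads; the fingertips stand 8 mm ahead of it and the grasp point (between the pads) lies 11 mm behind it; z points along the fingers, y is the direction in which the jaws open and shut (so a half turn about z gives the same grasp; the last joint's range is limited). The gripper opens to 85 mm and grips with 20 to 120 N. Pads are 22 mm wide; open, the fingers measure 114 mm over their backs; the gripper's body (76 mm by 85 mm) begins 54 mm behind the grasp point. The pads swing forward as they close: fully open they stand 13 mm farther back than shut.
Start: joints at [1.08, 0.276, -0.026, 1.268, 0, 1.467], TCP at [0.236, 0.579, 0.239] pointing down, gripper open.
Joint ranges: [-3.12, 3.12], [-0.85, 1.88], [-1.08, 1.24], [-1.95, 2.15], [-1.57, 1.53], [-3.14, 3.14]. Speed limits (rad/s): [2.57, 2.57, 3.14, 3.14, 3.14, 3.14].

INTERFACE

Orientations are given as [roll, pitch, yaw] about the fixed x, y, z axes, in that order (R = Rz(yaw) Ry(pitch) Rx(roll)).
In Python, from workcell import get_state, get_image, job_done gives the robot as it stands.
- The arm moves only by the tool arm_command, never from a script. Its argument "steps" is one flat list of numbers, 7 for each row, row after row: the shift along the tool's x, y, z in m, then the turn, a rotation vector about the tool's x, y, z in degrees, then the opening, from 0 (shut) to 1 (fully open). In form: [x, y, z, ax, ay, az, gripper, x, y, z, ax, ay, az, gripper, ...]. A call has 1 to 8 rows; each row shifts and turns the commanded pose from where the row before left it, along the tool's axes as they then stand; what a row does not reach is not made up. A row lasts 1/8 s, in which the tool goes at most 62.5 mm and 10.7 degrees, less where a joint would pass 70% of its speed; a pose out of reach is approached as far as the arm can. A call is refused whole if a number of a shift passes 0.0625 or a number of a turn 10.7, either way. A call with a gripper value outside its range is refused whole. The fingers move at their own pace and stop on an object; the grip force is fixed at half the most. Time passes only in rows, so rows that do not move let the fingers close. It gives the time, the measured TCP pose, the force and the opening at its end, in the units of the state.
- get_state(): the state, without advancing time (a new reading comes with each control period).
- get_image(name): name is "scene" or "side" or "wrist"; returns a dict with "img" (384x512x3 uint8, red, green, blue), "intrinsics" (3x3 intrinsics, pixels), "xyz" and "orientation" of the camera in the world. Camera axes: x right, y down, z forward; pixel columns grow to the right and rows downward; lengths in m; the calibration is good to about 2 mm. A picture is of the moment at which its call begins. There is no depth.
- job_done(): hands the job in, once; it reports no verdict.
The state is a dict: "time": time; "joint_pos": joint angles; "dq": joint speeds; "tau": joint torques, N m; "position": TCP position; "orientation": TCP orientation; "wrist_force": force on the tool from outside, world axes, zero at the start; "moment": the same for the moment, N m; "width": finger opening in m.
Only numpy, scipy, OpenCV 4.12 (cv2) and the standard library are available. Lean on these libraries where they do the work, as an engineer would, in place of code of your own. Each camera call takes 0.05 s, during which the arm holds its last target.

TASK

Set the drilling fixture to the three-hole pattern: push the selector's upright tab round with your fingertips until the pointer aims squarely at the middle of the sample disc with three holes, and only then press the round lock plunger fully down and let it come back up. Push gently and never pinch the tab; leave the sample discs and everything else lying where they are.

Things in the scene. Friction and masses are not known exactly. Their poses are not given: they have to be found in the camera images.
- fixture: fixed round grey base plate, 290 mm across, top 14 mm above the table. Origin: centre of its underside, on the selector's vertical axis. Four sample discs lie on it, centred 112 mm from the axis, at -95, -46, 46 and 95 degrees (anticlockwise positive) from the plate's own -x axis, in varying order. The lock plunger stands on its own +x axis, 92 mm from the axis
- selector (a joint): turn of the aluminium selector about the fixture's vertical axis, rad, anticlockwise from above positive; at 0 it points along the fixture's own -x axis; stops at +-2.0. Stiff friction (about 4 N at the tab), no clicks or spring, stays where left. Hub 90 mm across, its top 32 mm above the table (a 24 mm middle cap: 37 mm); pointer arm 16 mm wide, nose 78 mm from the axis, 31 mm high
- selector_tab (a point): centre of the top end of the upright steel tab on the pointer arm, 60 mm from the axis and 85 mm above the table. The tab is a flat plate, 10 mm thick (across the pointer), 24 mm long (along the pointer) and 55 mm tall, rising from the arm at 30 mm above the table; push it sideways, from either side
- selector_aim (a point): the point 112 mm from the axis that the pointer aims at, straight ahead of its nose and 26 mm above the table; it moves with the selector
- lock (a joint): travel of the lock plunger, m: 0 up, 0.007 fully down; a spring (about 5 N at the bottom) brings it back up when let go
- lock_top (a point): centre of the top face of the lock plunger, a round black push button 30 mm across in a dark steel housing, its top 33 mm above the table, pressed straight down
- disc_one: loose plain steel sample disc, 54 mm across, 12 mm thick, lying flat on the fixture; its top face shows one hole in the middle (dark, 13 mm each). Origin: centre of its underside, 14 mm above the table
- disc_two: loose plain steel sample disc, 54 mm across, 12 mm thick, lying flat on the fixture; its top face shows two holes side by side (dark, 13 mm each). Origin: centre of its underside, 14 mm above the table
- disc_three: loose plain steel sample disc, 54 mm across, 12 mm thick, lying flat on the fixture; its top face shows three holes in a triangle (dark, 13 mm each). Origin: centre of its underside, 14 mm above the table
- disc_four: loose plain steel sample disc, 54 mm across, 12 mm thick, lying flat on the fixture; its top face shows four holes in a square (dark, 13 mm each). Origin: centre of its underside, 14 mm above the table
- spacer: loose brass spacer, 18 mm across, 28 mm tall, standing on the fixture near its edge; leave it. Origin: centre of its underside
- oil_bottle: loose grey oil bottle, 52 mm across, 130 mm tall, standing on the table beside the fixture; leave it. Origin: centre of its underside
- work_blank: loose dark steel drilled blank, 76 mm across, 30 mm tall, on the table on the fixture's other side; leave it. Origin: centre of its underside
- screwdriver: loose screwdriver lying on the table; leave it. Origin: under its middle
- chip_brush: loose brush lying on the table; leave it. Origin: under its middle
- chuck_key: loose T-shaped drill chuck key, 75 mm long, lying on the table; leave it. Origin: under its cross bar
- drill_case: loose grey drill case, 110 x 70 x 30 mm, on the table; leave it. Origin: centre of its underside
Mind the look-alikes: they are no part of the job. Leave any purple look-alike of the disc_three alone.

How it is judged:
On the way, in this order (a step that is already met when the one before it is completed fails the run):
1. the pointer aims at the three-hole disc (aim point within 10 mm of its centre, seen from above) (horizontal distance between selector_aim and disc_three below 0.01 m), for 0.2 s.
2. the lock plunger is pressed down (over 5 mm) with the pointer still on the disc (value of joint lock above 0.005 m and horizontal distance between selector_aim and disc_three below 0.01 m), for 0.05 s.
At the end, for the whole second after the job is handed in: The selector rests with its aim point within 10 mm (about 5 degrees) of the centre of the three-hole disc, seen from above; the lock plunger is up again; the sample discs are within 8 mm, and everything else loose within 30 mm, of where they began (horizontal distance between selector_aim and disc_three below 0.01 m and value of joint lock below 0.002 m and velocity of joint selector between -0.02 and 0.02 rad/s and not (distance of disc_one from where it was at the start of the episode above 0.008 m) and not (distance of disc_two from where it was at the start of the episode above 0.008 m) and not (distance of disc_three from where it was at the start of the episode above 0.008 m) and not (distance of disc_four from where it was at the start of the episode above 0.008 m) and not (distance of spacer from where it was at the start of the episode above 0.03 m) and not (distance of oil_bottle from where it was at the start of the episode above 0.03 m) and not (distance of work_blank from where it was at the start of the episode above 0.03 m) and not (distance of screwdriver from where it was at the start of the episode above 0.03 m) and not (distance of chip_brush from where it was at the start of the episode above 0.03 m) and not (distance of chuck_key from where it was at the start of the episode above 0.03 m) and not (distance of drill_case from where it was at the start of the episode above 0.03 m)); the robot touches nothing.
It fails at once if the lock plunger is pressed (over 3 mm) while the pointer is off the three-hole disc (value of joint lock above 0.003 m and horizontal distance between selector_aim and disc_three above 0.012 m).
It fails at once if the tab is pinched: the fingers press on both halves of it at once (contact force between the fingers and selector_c4 above 3 N and contact force between the fingers and selector_c5 above 3 N).
It fails at once if the tab is pushed hard (over 30 N) (contact force between the fingers and selector_c4 above 30 N or contact force between the fingers and selector_c5 above 30 N).
It fails at once if a sample disc is shifted by more than 8 mm or lifted (distance of any of disc_one, disc_two, disc_three, disc_four from where it was at the start of the episode above 0.008 m).
It fails at once if another loose thing is shifted by more than 30 mm, lifted or knocked over (distance of any of spacer, oil_bottle, work_blank, screwdriver, chip_brush, chuck_key, drill_case from where it was at the start of the episode above 0.03 m or angle between any of spacer, oil_bottle's own z axis and vertical above 0.5 rad).
It also fails if it takes over 64 s, if anything falls off the work surface, if the arm or the gripper's body presses on something with over 40 N, if the wrist force passes 120 N, or if a joint passes its speed limit or range.

## Working session

There is one attempt and no reset: what is moved stays moved. The work goes in short steps, Python scripts to look and compute and a tool call to move; the robot and the scene stay as the last step left them, time stands still between calls to the robot, and variables do not carry over. Pictures are saved under pics/ and viewed, and the job is handed in when it is done.

Besides the shell and the picture viewer there is one more tool, called after "Call:" in YAML: its name, and indented under it one key for each argument. arm_command: Moves the arm, as the interface text tells. Its arguments: {"type":"object","properties":{"steps":{"type":"array","items":{"type":"number"}}},"required":["steps"]}

```bash
mkdir -p pics
python3 - <<'E'
from workcell import get_state,get_image
import cv2
print(get_state())
for n in ["scene","side","wrist"]:
    d=get_image(n); cv2.imwrite(f"pics/{n}0.png",cv2.cvtColor(d["img"],cv2.COLOR_RGB2BGR)); print(n,d["intrinsics"],d["xyz"],d["orientation"])
E
```

```text
{'time': 0.0, 'joint_pos': array([ 1.07961379e+00,  2.77179609e-01, -2.79136113e-02,  1.26800569e+00,
       -2.30293468e-05,  1.46741288e+00]), 'dq': array([ 0.00021847,  0.0004299 , -0.00113545, -0.00068931, -0.00186558,
        0.00128096]), 'tau': array([-1.29130326e-04, -4.45508444e+01,  2.95202619e+01,  1.63069367e-02,
        6.73852696e-05,  2.48555470e-07]), 'position': array([0.23598155, 0.57789744, 0.23811533]), 'orientation': array([-3.13929998e+00, -2.14719154e-04,  2.75379334e+00]), 'wrist_force': array([0.34781496, 0.03649249, 0.55972208]), 'moment': array([0.02023046, 0.0168824 , 0.05011861]), 'width': 0.08547235687740165}
scene [[432.79555309   0.         253.70463843]
 [  0.         432.79555309 186.36583085]
 [  0.           0.           1.        ]] [ 1.47322898e+00 -1.44308616e-04  1.10630199e+00] [-2.38611421  0.00382907  1.57532534]
side [[463.82498827   0.         264.17018018]
 [  0.         463.82498827 192.27924881]
 [  0.           0.           1.        ]] [-0.11204659 -0.57230479  1.03071086] [-2.40461086 -0.01925483 -0.80571865]
wrist [[302.50179789   0.         255.15685864]
 [  0.         302.50179789 197.25374055]
 [  0.           0.           1.        ]] [0.16344221 0.60735991 0.37297263] [2.82646462 0.00295135 1.1824283 ]
```

View pics/scene0.png

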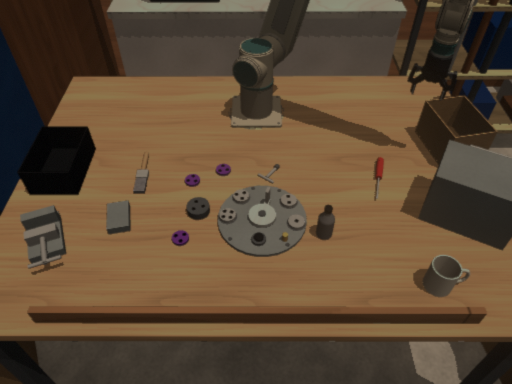

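View pics/side0.png

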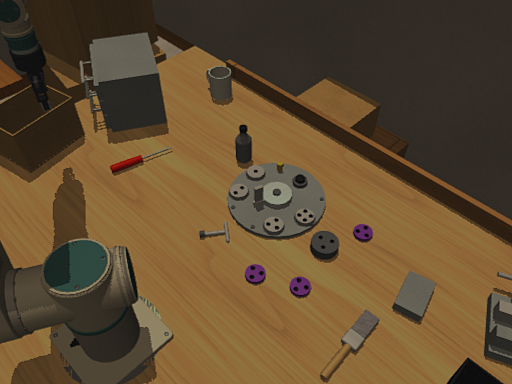

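View pics/wrist0.png

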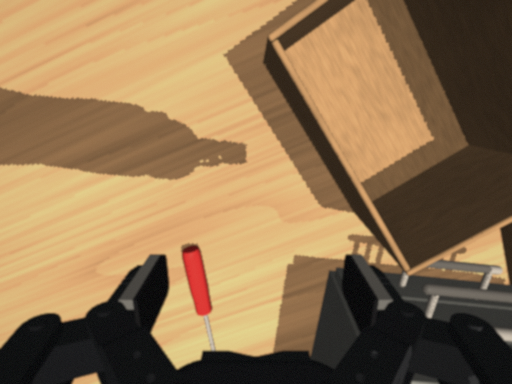

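The fixture is at about scene (262,218) and side (277,198). The purple discs are look-alikes. I'll zoom in.

```bash
cat > h.py <<'E'
import numpy as np,cv2
from scipy.spatial.transform import Rotation as R
from workcell import get_state,get_image,job_done
def cam(d): return np.array(d["intrinsics"]),np.array(d["xyz"]),R.from_euler('xyz',d["orientation"]).as_matrix()
def ray(d,uv,z):
    K,c,M=cam(d); v=M@np.linalg.inv(K)@np.array([uv[0],uv[1],1.]); return c+v*(z-c[2])/v[2]
def proj(d,p):
    K,c,M=cam(d); q=K@(M.T@(np.array(p)-c)); return q[:2]/q[2]
def crop(d,u0,v0,w,h,s,name):
    im=cv2.cvtColor(d["img"],cv2.COLOR_RGB2BGR)[v0:v0+h,u0:u0+w]
    cv2.imwrite(name,cv2.resize(im,None,fx=s,fy=s,interpolation=cv2.INTER_CUBIC))
E
python3 - <<'E'
from h import *
d=get_image("scene"); crop(d,200,170,125,95,6,"pics/sc1.png")
d2=get_image("side"); crop(d2,215,140,125,100,6,"pics/si1.png")
for n,dd,uv in (("scene",d,(262,218)),("side",d2,(277,198))): print(n,ray(dd,uv,.014))
E
```

```text
scene [0.58535612 0.01855814 0.014     ]
side [0.57741979 0.01042795 0.014     ]
```

View pics/sc1.png

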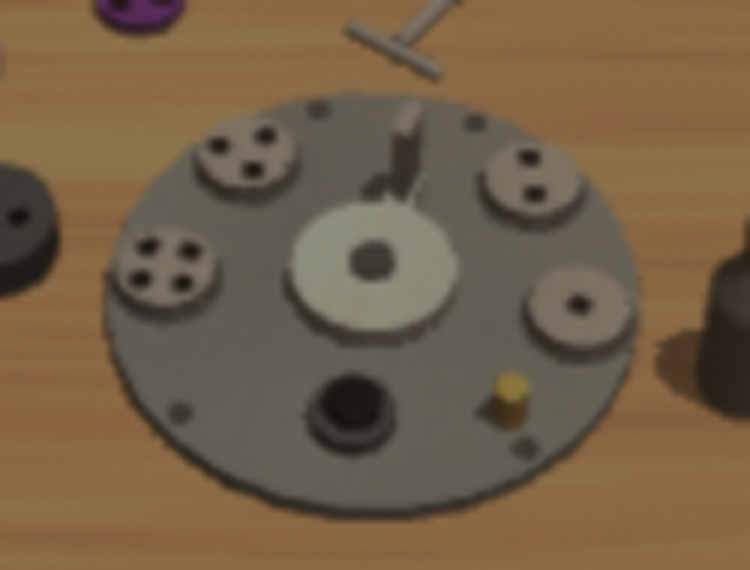

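View pics/si1.png

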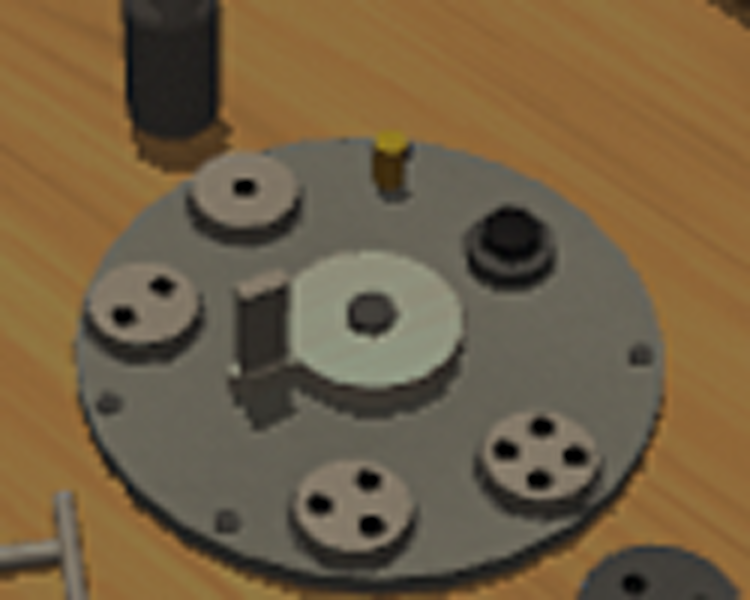

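Run:
```python
from h import *
d=get_image("scene"); d2=get_image("side")
P={"cap":((372,261),(372,313),.037),"one":((579,306),(245,189),.026),"two":((531,181),(144,304),.026),"three":((246,153),(353,507),.026),"four":((164,264),(541,457),.026),"lock":((352,402),(511,231),.033),"tab":((408,118),(263,284),.085),"spacer":((512,386),(391,143),.042)}
r={}
for k,(a,b,z) in P.items():
    ua=[200+(a[0]+.5)/6-.5,170+(a[1]+.5)/6-.5]; ub=[215+(b[0]+.5)/6-.5,140+(b[1]+.5)/6-.5]
    A=ray(d,ua,z)[:2];B=ray(d2,ub,z)[:2]; r[k]=(A+B)/2
    print(k,A.round(4),B.round(4),r[k].round(4))
c=r["cap"]
for k in r:
    v=r[k]-c; print(k,np.hypot(*v).round(4),np.degrees(np.arctan2(v[1],v[0])).round(1))
bp=proj(get_image("side"),[*c,.037]);print(bp)
```

```text
cap [0.5838 0.017 ] [0.5787 0.0145] [0.5813 0.0158]
one [0.6055 0.127 ] [0.6034 0.1248] [0.6045 0.1259]
two [0.5169 0.1059] [0.5121 0.1042] [0.5145 0.105 ]
three [ 0.4961 -0.0529] [ 0.4918 -0.0547] [ 0.4939 -0.0538]
four [ 0.5769 -0.0951] [ 0.5754 -0.0968] [ 0.5761 -0.096 ]
lock [0.6742 0.0061] [0.6711 0.0053] [0.6726 0.0057]
tab [0.524  0.0363] [0.523  0.0344] [0.5235 0.0354]
spacer [0.6706 0.0877] [0.668  0.0843] [0.6693 0.086 ]
cap 0.0 0.0
one 0.1125 78.1
two 0.1115 126.8
three 0.1116 -141.5
four 0.1119 -92.6
lock 0.0919 -6.3
tab 0.061 161.2
spacer 0.1126 38.6
[276.86268979 191.07290416]
```

Both views agree within 5 mm, and the radii match: discs about 112 mm, lock 92 mm, tab 61 mm. The selector has to turn about +57°, from 161° to about 219°. I'll push from the +y side with closed fingertips.

Call:
arm_command:
  steps: [0,0,-0.05,0,0,0,0,-0.04,-0.03,0,0,0,0,0,-0.04,-0.03,0,0,0,10,0,-0.04,-0.03,0,0,0,10,0,-0.04,-0.02,0,0,0,10,0,-0.04,-0.02,0,0,0,10,0]

```text
time: 1.15
position: [0.3311, 0.3592, 0.2895]
orientation: [3.141, 0.0, 2.05]
wrist_force: [0.8, -0.4, -0.4]
width: -0.0
```

```bash
cat >> h.py <<'E'
def plan(x,y,z,yaw):
    s=get_state(); p=s["position"]; M=R.from_euler('xyz',s["orientation"])
    d=M.inv().apply(np.array([x,y,z])-p); T=R.from_euler('xyz',[np.pi,0,np.radians(yaw)])
    print("shift(tool)",d.round(4),"turn deg",np.degrees((M.inv()*T).as_rotvec()).round(2), "pos",p.round(4),"yaw",np.degrees(s["orientation"][2]).round(2),"F",s["wrist_force"].round(2),"t",s["time"])
E
python3 -c "
from h import *
plan(.533,.068,.25,71)"
```

```text
shift(tool) [-0.3515  0.045   0.0395] turn deg [ 5.000e-02 -2.000e-02  4.643e+01] pos [0.3311 0.3592 0.2895] yaw 117.43 F [ 0.82 -0.43 -0.41] t 1.15
```

Translate without turning first, then turn in place.

Call:
arm_command:
  steps: [-0.05,0.006,0,0,0,0,0,-0.05,0.006,0,0,0,0,0,-0.05,0.006,0,0,0,0,0,-0.05,0.006,0.01,0,0,0,0,-0.05,0.006,0.01,0,0,0,0,-0.05,0.006,0.01,0,0,0,0,-0.05,0.009,0.01,0,0,0,0]

```text
time: 2.02
position: [0.5342, 0.0703, 0.2493]
orientation: [3.141, 0.0, 2.055]
wrist_force: [0.3, -0.5, -0.1]
width: 0.0002
```

Call:
arm_command:
  steps: [0,0,0,0,0,9.3,0,0,0,0,0,0,9.3,0,0,0,0,0,0,9.3,0,0,0,0,0,0,9.3,0,0,0,0,0,0,9.3,0,0,0,0,0,0,0,0,0,0,0,0,0,0,0]

```text
time: 2.9
position: [0.5334, 0.0719, 0.2494]
orientation: [3.142, -0.0, 1.246]
wrist_force: [0.0, 0.1, -0.2]
width: -0.0001
```

```bash
python3 -c "
from h import *
plan(.533,.068,.058,71)
d=get_image('wrist'); cv2.imwrite('pics/w2.png',cv2.cvtColor(d['img'],cv2.COLOR_RGB2BGR))
for n,p in (('three',[.4939,-.0538,.026]),('cap',[.5813,.0158,.037]),('tab',[.5235,.0354,.085])): print(n,proj(d,p))
"
```

```text
shift(tool) [-0.0038  0.0009  0.1914] turn deg [ 0.01 -0.    0.41] pos [0.5334 0.0719 0.2494] yaw 71.41 F [ 0.05  0.1  -0.17] t 2.9
three [256.35732724 263.38372443]
cap [306.54146229 199.72979393]
tab [256.22947372 214.07828401]
```

View pics/w2.png

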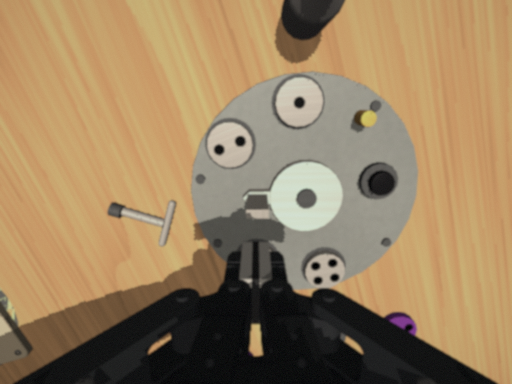

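```bash
python3 -c "
from h import *
d=get_image('wrist'); crop(d,190,120,120,100,6,'pics/w3.png'); print(d['xyz'])
for z in (.031,.085):
  for r in (48,60,72):
    for t in (-5,5):
      a=np.radians(161.2);p=np.array([.5813,.0158])+r/1000*np.array([np.cos(a),np.sin(a)])+t/1000*np.array([-np.sin(a),np.cos(a)])
      u=proj(d,[*p,z]);print(z,r,t,((u-[190,120]+.5)*6).round())
"
```

```text
[0.5599799  0.14642671 0.38405837]
0.031 48 -5 [464. 448.]
0.031 48 5 [463. 494.]
0.031 60 -5 [405. 448.]
0.031 60 5 [405. 494.]
0.031 72 -5 [346. 448.]
0.031 72 5 [346. 494.]
0.085 48 -5 [475. 541.]
0.085 48 5 [474. 594.]
0.085 60 -5 [406. 541.]
0.085 60 5 [406. 593.]
0.085 72 -5 [338. 540.]
0.085 72 5 [339. 593.]
```

View pics/w3.png

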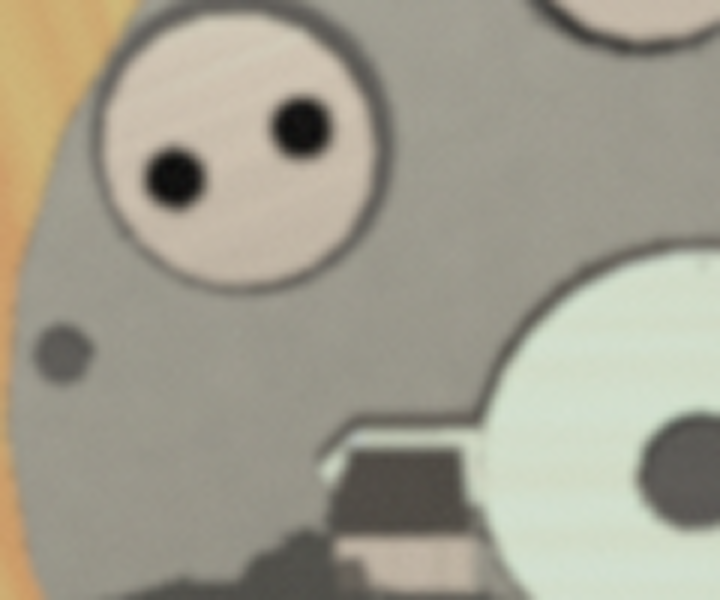

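The tab base and top edges fall where predicted, and the fingers have about 20 mm of clearance. I'll descend, with the tips stopping about 50 mm above the table.

Call:
arm_command:
  steps: [0,0,0.045,0,0,0,0,0,0,0.045,0,0,0,0,0,0,0.045,0,0,0,0,0,0,0.035,0,0,0,0,0,0,0.021,0,0,0,0,0,0,0,0,0,0,0]

```text
time: 3.75
position: [0.5314, 0.0718, 0.0565]
orientation: [-3.137, 0.002, 1.245]
wrist_force: [0.4, 1.0, -0.1]
width: 0.0003
```

```bash
python3 -c "
from h import *
plan(.533,.068,.058,71)
d=get_image('side'); crop(d,215,110,125,110,6,'pics/s3.png')
"
```

```text
shift(tool) [-0.0031  0.0027 -0.0015] turn deg [-0.25  0.09  0.32] pos [0.5314 0.0718 0.0565] yaw 71.32 F [ 0.37  1.   -0.14] t 3.75
```

View pics/s3.png

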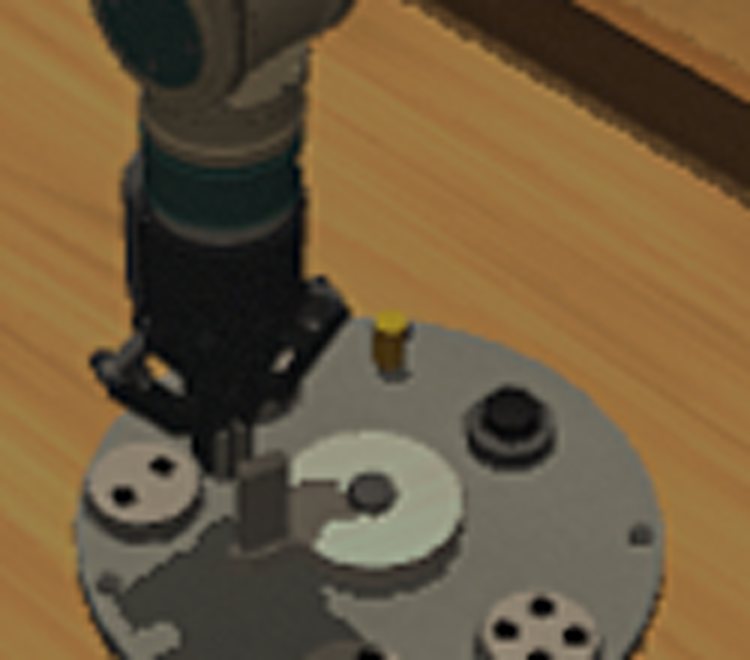

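Call:
arm_command:
  steps: [-0.008,0.002,0,0,0,0,0,-0.006,0,0,0,0,0,0,-0.003,0,0,0,0,0,0,-0.002,0,0,0,0,0,0,-0.002,0,0,0,0,0,0]

```text
time: 4.42
position: [0.5289, 0.052, 0.0586]
orientation: [3.141, -0.003, 1.244]
wrist_force: [0.9, 4.2, 0.4]
width: -0.0001
```

Contact: 4 N on the wrist. I'll follow the arc in 3° rows.

Call:
arm_command:
  steps: [-0.003,-0.0008,0,0,0,-3,0,-0.003,-0.0008,0,0,0,-3,0,-0.003,-0.0008,0,0,0,-3,0,-0.003,-0.0008,0,0,0,-3,0]

```text
time: 4.92
position: [0.5233, 0.0416, 0.0586]
orientation: [3.14, -0.003, 1.456]
wrist_force: [1.5, 3.6, -0.5]
width: 0.0002
```

```bash
cat >> h.py <<'E'
C=np.array([.5813,.0158])
def rel():
    s=get_state(); v=s["position"][:2]-C; yaw=s["orientation"][2]
    # push dir = -tool x ; radial outward = -tool y
    et=-np.array([np.cos(yaw),np.sin(yaw)]); er=-np.array([np.sin(yaw),-np.cos(yaw)])
    print("yaw",np.degrees(yaw).round(2),"tang",(v@et).round(4),"rad",(v@er).round(4),"F",s["wrist_force"].round(1),"z",s["position"][2].round(4),"est pointer deg", (np.degrees(yaw)+90+np.degrees(np.arcsin(((v@et)+.016)/.06))).round(2))
E
python3 -c "
from h import *
rel()
d=get_image('side'); crop(d,215,110,125,110,6,'pics/s4.png')
"
```

```text
yaw 83.43 tang -0.019 rad 0.0606 F [ 1.5  3.6 -0.5] z 0.0586 est pointer deg 170.57
```

View pics/s4.png

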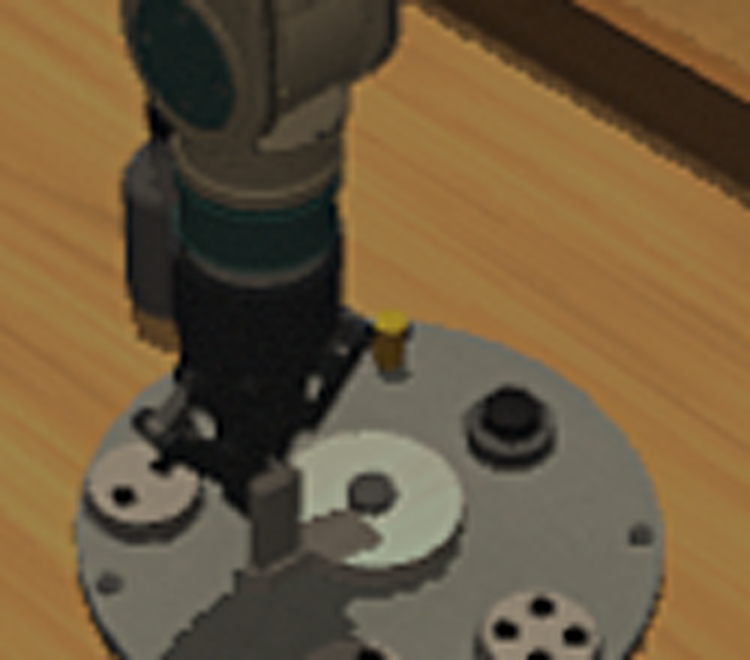

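The tab moves with about 4 N. I'll continue.

Call:
arm_command:
  steps: [-0.003,-0.0008,0,0,0,-3,0,-0.003,-0.0008,0,0,0,-3,0,-0.003,-0.0008,0,0,0,-3,0,-0.003,-0.0008,0,0,0,-3,0,-0.003,-0.0008,0,0,0,-3,0,-0.003,-0.0008,0,0,0,-3,0,-0.003,-0.0008,0,0,0,-3,0]

```text
time: 5.85
position: [0.5185, 0.0204, 0.0586]
orientation: [3.139, -0.002, 1.822]
wrist_force: [2.1, 4.3, 0.7]
width: 0.0001
```

```bash
python3 -c "
from h import *
rel()
"
```

```text
yaw 104.39 tang -0.0201 rad 0.0597 F [2.1 4.3 0.7] z 0.0586 est pointer deg 190.48
```

Call:
arm_command:
  steps: [-0.0031,-0.0008,0,0,0,-3,0,-0.0031,-0.0008,0,0,0,-3,0,-0.0031,-0.0008,0,0,0,-3,0,-0.0031,-0.0008,0,0,0,-3,0,-0.0031,-0.0008,0,0,0,-3,0,-0.0031,-0.0008,0,0,0,-3,0,0,0,0,0,0,0,0]

```text
time: 6.72
position: [0.5203, 0.001, 0.0583]
orientation: [3.141, -0.001, 2.133]
wrist_force: [0.1, 3.0, 0.1]
width: -0.0
```

```bash
python3 -c "
from h import *
rel()
d=get_image('side'); crop(d,215,140,125,100,6,'pics/s5.png')
d=get_image('scene'); crop(d,200,150,125,95,6,'pics/c5.png')
"
```

```text
yaw 122.24 tang -0.02 rad 0.0595 F [0.1 3.  0.1] z 0.0583 est pointer deg 208.37
```

View pics/s5.png

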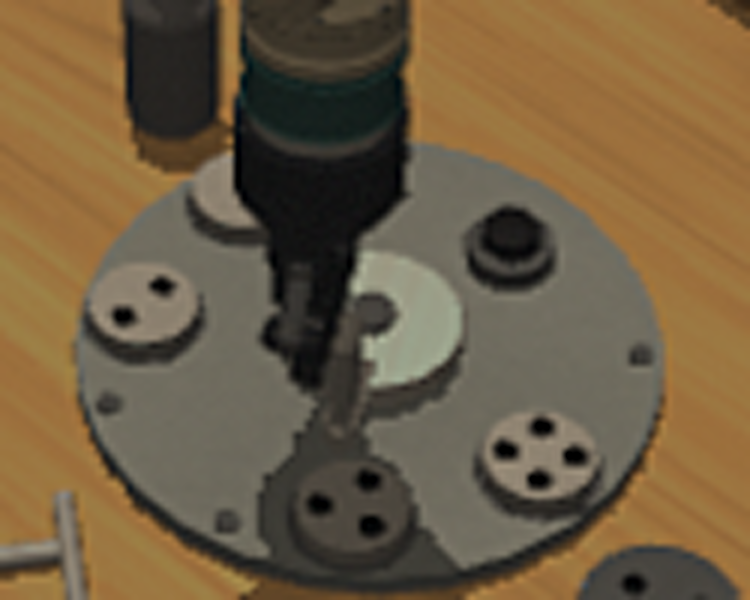

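View pics/c5.png

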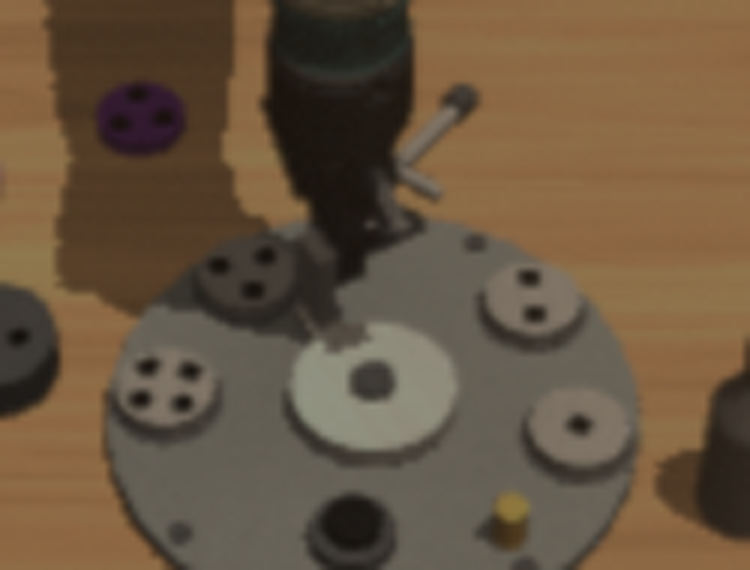

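```bash
python3 -c "
from h import *
s=get_image('side');c=get_image('scene')
f=lambda a,o:[o[0]+(a[0]+.5)/6-.5,o[1]+(a[1]+.5)/6-.5]
for n,d,a,o,z in (('nose',s,(338,432),(215,140),.031),('tabtop side',s,(352,318),(215,140),.085),('tabtop scene',c,(316,248),(200,150),.085)):
  p=ray(d,f(a,o),z)[:2]; 
  for cc in (C,ray(s,f((372,313),(215,140)),.037)[:2] if d is s else ray(c,f((372,381),(200,150)),.037)[:2]):
    v=p-cc; print(n,p,np.hypot(*v),np.degrees(np.arctan2(v[1],v[0]))%360)
"
```

```text
nose [ 0.51645874 -0.021778  ] 0.07494327567674412 210.0939411375012
nose [ 0.51645874 -0.021778  ] 0.07209816864851697 210.2482952119916
tabtop side [ 0.536617   -0.00939894] 0.05129870665224934 209.42078576881593
tabtop side [ 0.536617   -0.00939894] 0.04845151923861286 209.61092532500476
tabtop scene [ 0.53137527 -0.01299017] 0.05763117475525437 209.97082480833564
tabtop scene [ 0.53137527 -0.01299017] 0.060385786241995434 209.78098216310644
```

The pointer is at about 210° and the target is 218.5°. I'll push about 7.5° more, then back off and measure with a clear view.

Call:
arm_command:
  steps: [-0.0026,-0.0007,0,0,0,-2.5,0,-0.0026,-0.0007,0,0,0,-2.5,0,-0.0026,-0.0007,0,0,0,-2.5,0,0,0,0,0,0,0,0]

```text
time: 7.42
position: [0.5226, -0.0071, 0.0582]
orientation: [-3.141, -0.0, 2.264]
wrist_force: [0.1, 3.2, 0.1]
width: -0.0001
```

```bash
python3 -c "
from h import *
rel()"
```

```text
yaw 129.73 tang -0.0198 rad 0.0598 F [0.1 3.2 0.1] z 0.0582 est pointer deg 216.06
```

Call:
arm_command:
  steps: [0.01,0,0,0,0,0,0,0.02,0,0,0,0,0,0,0.02,0,-0.03,0,0,0,0,0.02,0,-0.05,0,0,0,0,0.02,0,-0.05,0,0,0,0,0.02,0,-0.05,0,0,0,0,0.02,0,0,0,0,0,0,0,0,0,0,0,0,0]

```text
time: 8.43
position: [0.4378, 0.0936, 0.2378]
orientation: [-3.141, -0.0, 2.267]
wrist_force: [0.6, 0.1, -0.5]
width: -0.0002
```

```bash
python3 -c "
from h import *
rel()
d=get_image('side'); crop(d,215,140,125,100,6,'pics/s6.png')
d=get_image('scene'); crop(d,200,150,125,95,6,'pics/c6.png')
d=get_image('wrist'); cv2.imwrite('pics/w6.png',cv2.cvtColor(d['img'],cv2.COLOR_RGB2BGR))
"
```

```text
yaw 129.9 tang -0.1518 rad 0.0601 F [ 0.6  0.1 -0.5] z 0.2378 est pointer deg nanh.py:21: RuntimeWarning: invalid value encountered in arcsin
  print("yaw",np.degrees(yaw).round(2),"tang",(v@et).round(4),"rad",(v@er).round(4),"F",s["wrist_force"].round(1),"z",s["position"][2].round(4),"est pointer deg", (np.degrees(yaw)+90+np.degrees(np.arcsin(((v@et)+.016)/.06))).round(2))
```

View pics/s6.png

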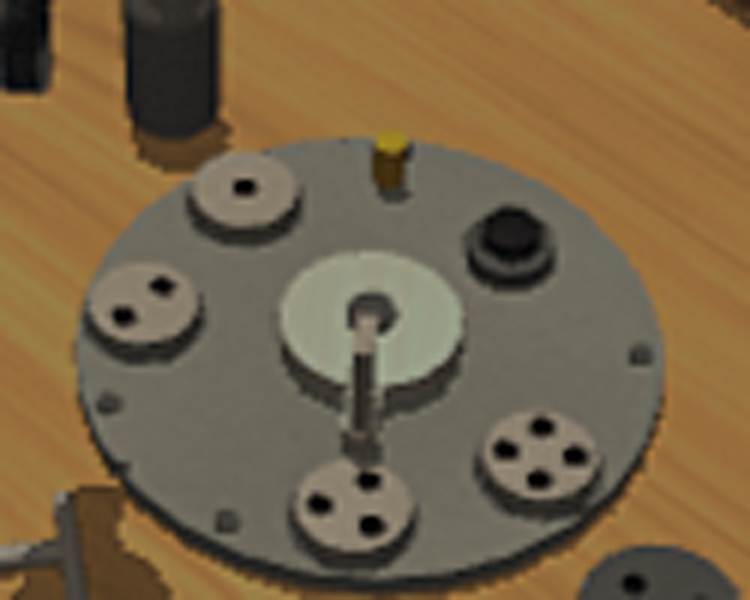

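View pics/c6.png

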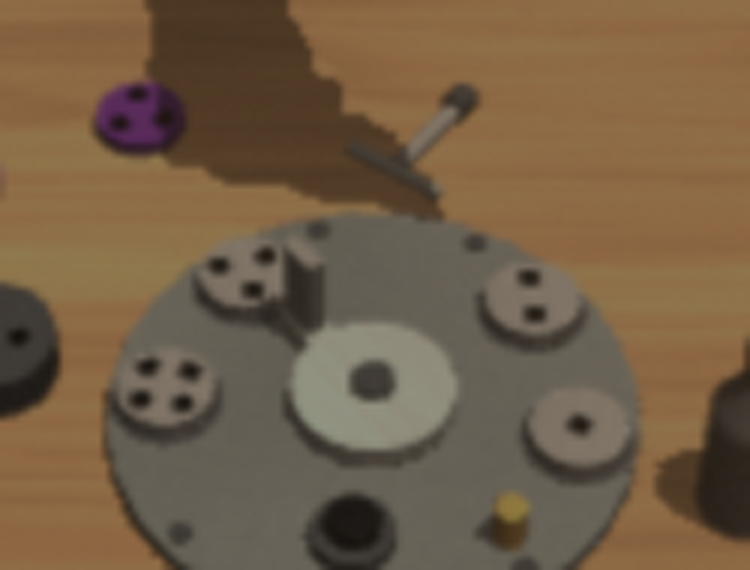

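View pics/w6.png

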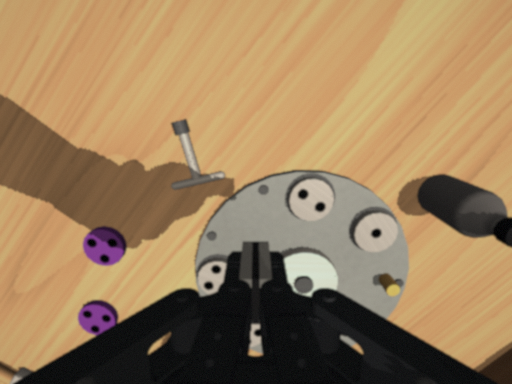

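```bash
python3 -c "
from h import *
s=get_image('side');c=get_image('scene')
f=lambda a,o:[o[0]+(a[0]+.5)/6-.5,o[1]+(a[1]+.5)/6-.5]
def m(d,a,o,z): return ray(d,f(a,o),z)[:2]
for nm,d,o,pts in (('side',s,(215,140),dict(cap=(372,313),three=(353,507),tab=(366,334),nose=(361,432))),('scene',c,(200,150),dict(cap=(372,381),three=(246,273),tab=(304,252)))):
  q={k:m(d,v,o,dict(cap=.037,three=.026,tab=.085,nose=.031)[k]) for k,v in pts.items()}
  for k in q:
    v=q[k]-q['cap'];print(nm,k,q[k].round(4),np.hypot(*v).round(4),(np.degrees(np.arctan2(v[1],v[0]))%360).round(1), (np.degrees(np.arctan2(*(q[k]-C)[::-1]))%360).round(1))
"
```

```text
side cap [0.5787 0.0145] 0.0 0.0 206.2
side three [ 0.4918 -0.0547] 0.1111 218.5 218.2
side tab [ 0.5339 -0.0207] 0.057 218.2 217.6
side nose [ 0.524  -0.0294] 0.0702 218.8 218.3
scene cap [0.5838 0.017 ] 0.0 0.0 25.8
scene three [ 0.4961 -0.0529] 0.1121 218.5 218.9
scene tab [ 0.5343 -0.0194] 0.0614 216.3 216.8
```

Pointer reads 216–218.5° against disc three at 218.5°, about 1–2° short at most. I'll move over the lock, with the wrist camera facing the fixture for an independent overhead check.

```bash
python3 -c "
from h import *
plan(.6726,.0057,.238,173)"
```

```text
shift(tool) [-0.2159  0.1241 -0.0017] turn deg [ -0.1   -0.12 -43.26] pos [0.4391 0.0923 0.2369] yaw 129.74 F [0.72 0.58 0.59] t 8.675
```

Call:
arm_command:
  steps: [-0.036,0.0207,0,0,0,0,0,-0.036,0.0207,0,0,0,0,0,-0.036,0.0207,0,0,0,0,0,-0.036,0.0207,0,0,0,0,0,-0.036,0.0207,0,0,0,0,0,-0.036,0.0207,0,0,0,0,0]

```text
time: 9.43
position: [0.6745, 0.0049, 0.2367]
orientation: [-3.14, -0.001, 2.264]
wrist_force: [0.6, 0.3, -0.7]
width: -0.0
```

Call:
arm_command:
  steps: [0,0,0,0,0,-8.6,0,0,0,0,0,0,-8.6,0,0,0,0,0,0,-8.6,0,0,0,0,0,0,-8.6,0,0,0,0,0,0,-8.6,0,0,0,0,0,0,0,0]

```text
time: 10.18
position: [0.6732, 0.0055, 0.2369]
orientation: [-3.141, -0.002, 3.013]
wrist_force: [0.1, -0.6, 0.7]
width: 0.0001
```

```bash
python3 -c "
from h import *
plan(.6726,.0057,.1,173)
d=get_image('wrist'); cv2.imwrite('pics/w7.png',cv2.cvtColor(d['img'],cv2.COLOR_RGB2BGR))
for n,p in (('cap',[*C,.037]),('three',[.4939,-.0538,.026]),('lock',[.6726,.0057,.033])):print(n,proj(d,p))
"
```

```text
shift(tool) [4.000e-04 1.000e-04 1.369e-01] turn deg [-0.01 -0.11 -0.37] pos [0.6732 0.0055 0.2369] yaw 172.63 F [ 0.08 -0.6   0.73] t 10.175
cap [254.69475398  84.8698418 ]
three [173.9225122    2.06935594]
lock [256.27192126 170.55556713]
```

View pics/w7.png

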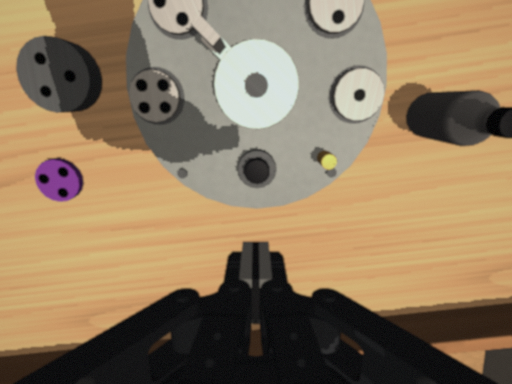

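The lock is at (256,168), within about 2 px of the prediction. Disc three is cut off at the top, so I'll shift toward the fixture and up for a full overhead view.

Call:
arm_command:
  steps: [0.05,0,-0.03,0,0,0,0,0.03,0,-0.03,0,0,0,0,0,0,0,0,0,0,0,0,0,0,0,0,0,0]

```text
time: 10.72
position: [0.5944, 0.016, 0.2978]
orientation: [-3.142, 0.0, 3.014]
wrist_force: [-0.5, -0.2, -1.0]
width: -0.0
```

```bash
python3 -c "
from h import *
plan(.6726,.0057,.1,173)
d=get_image('wrist'); crop(d,130,30,150,130,5,'pics/w8.png')
for n,p in (('cap',[*C,.037]),('three',[.4939,-.0538,.026]),('lock',[.6726,.0057,.033])):print(n,(proj(d,p)-[130,30]+.5)*5)
"
```

```text
shift(tool) [-0.0788 -0.0003  0.1978] turn deg [-0.    0.01 -0.3 ] pos [0.5944 0.016  0.2978] yaw 172.7 F [-0.54 -0.16 -1.03] t 10.725
cap [625.62256531 608.55681142]
three [308.67938581 294.50315795]
lock [631.60034698 929.61375644]
```

View pics/w8.png

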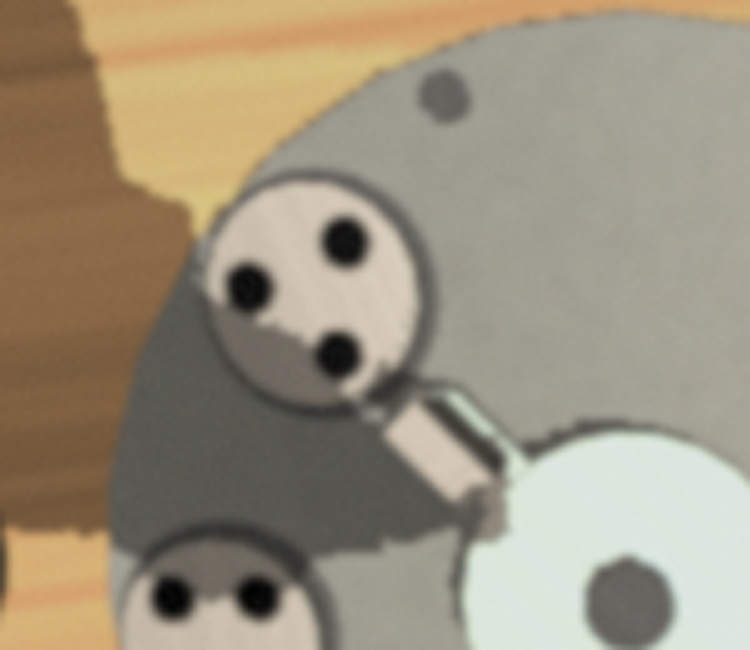

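```bash
python3 -c "
from h import *
d=get_image('wrist')
f=lambda a:[130+(a[0]+.5)/5-.5,30+(a[1]+.5)/5-.5]
m=lambda a,z:ray(d,f(a),z)[:2]
cap=m((630,606),.037);th=m((312,292),.026);tab=m((437,452),.085)
for n,p in (('three',th),('tab',tab)):
  v=p-cap;print(n,p.round(4),np.hypot(*v).round(4),np.degrees(np.arctan2(v[1],v[0]))%360)
for a,b in (((492,470),(411,399)),((460,503),(385,435))):
  v=m(b,.085)-m(a,.085);print('edge',np.degrees(np.arctan2(v[1],v[0]))%360,np.hypot(*v))
print(cap)
"
```

```text
three [ 0.4931 -0.0526] 0.1117 218.669973784125
tab [ 0.533  -0.0201] 0.0602 218.26088184164217
edge 221.5059766494351 0.023157583512055168
edge 220.1586857029282 0.021901775052365704
[0.58032021 0.01718239]
```

The aim is 218.3° against the disc at 218.7°, about 1 mm off, so the selector is set. Next, return over the lock and descend.

Call:
arm_command:
  steps: [-0.05,0,0.04,0,0,0,0,-0.029,0,0.05,0,0,0,0,0,0,0.05,0,0,0,0,0,0,0.05,0,0,0,0,0,0,0.04,0,0,0,0,0,0,0.02,0,0,0,0,0,0,0,0,0,0,0]

```text
time: 11.7
position: [0.67, 0.0065, 0.0472]
orientation: [-3.141, -0.004, 3.015]
wrist_force: [-0.7, -0.1, -0.8]
width: -0.0002
```

```bash
python3 -c "
from h import *
plan(.6726,.0055,.034,173)
d=get_image('side'); crop(d,215,110,125,110,6,'pics/s9.png')
d=get_image('scene'); crop(d,200,150,125,95,6,'pics/c9.png')
"
```

```text
shift(tool) [-0.0027 -0.0007  0.0132] turn deg [-0.01 -0.23 -0.24] pos [0.67   0.0065 0.0472] yaw 172.76 F [-0.7  -0.06 -0.78] t 11.7
```

View pics/s9.png

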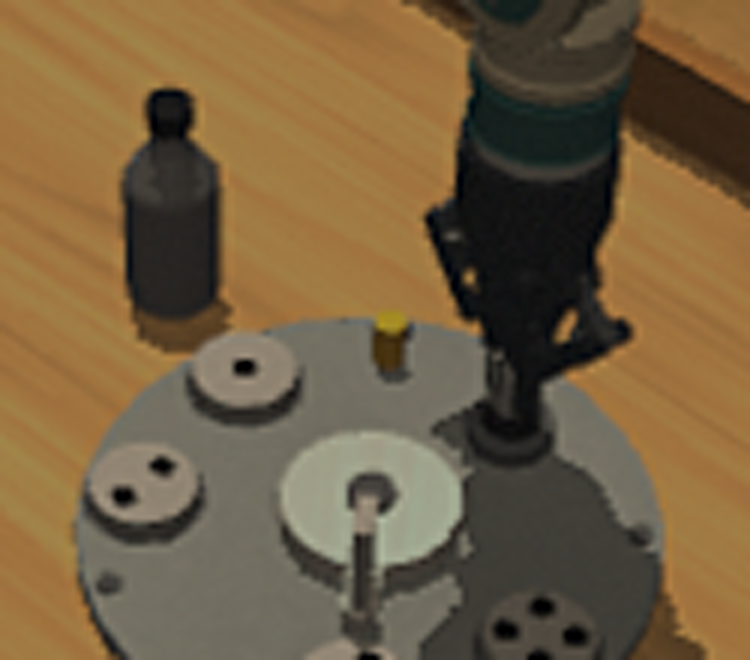

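View pics/c9.png

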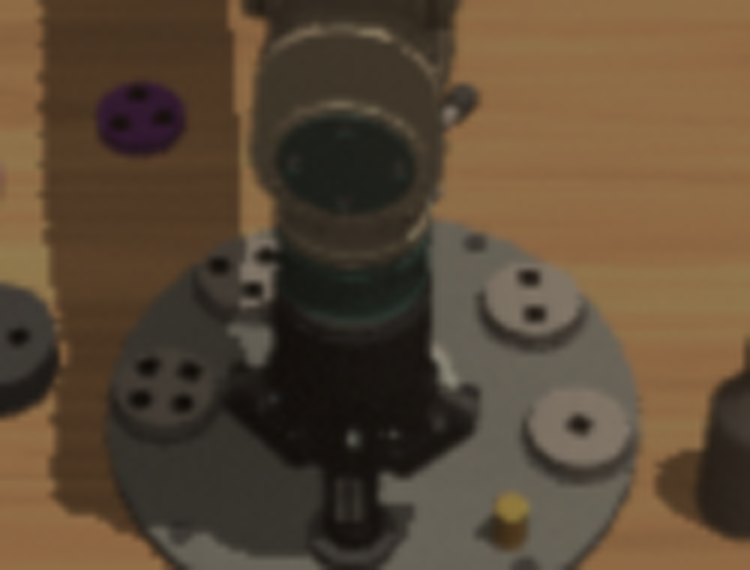

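The fingertips are centred just above the button. Now pressing.

Call:
arm_command:
  steps: [-0.0025,0,0.003,0,0,0,0,0,0,0.003,0,0,0,0,0,0,0.003,0,0,0,0,0,0,0.002,0,0,0,0,0,0,0,0,0,0,0]

```text
time: 12.42
position: [0.6752, 0.006, 0.0392]
orientation: [3.141, 0.003, 3.016]
wrist_force: [1.6, 0.3, 4.9]
width: -0.0
```

Call:
arm_command:
  steps: [0,0,0.002,0,0,0,0,0,0,0.002,0,0,0,0,0,0,0.002,0,0,0,0,0,0,0,0,0,0,0]

```text
time: 12.92
position: [0.6753, 0.006, 0.0377]
orientation: [-3.141, 0.004, 3.016]
wrist_force: [-5.2, 0.9, 25.1]
width: -0.0001
```

```bash
python3 -c "
from h import *
plan(.6726,.0055,.034,173)
d=get_image('side'); crop(d,270,160,60,50,12,'pics/s10.png')
d=get_image('wrist'); cv2.imwrite('pics/w10.png',cv2.cvtColor(d['img'],cv2.COLOR_RGB2BGR))
"
```

```text
shift(tool) [ 0.0027 -0.0008  0.0036] turn deg [-0.01  0.21 -0.21] pos [0.6753 0.006  0.0377] yaw 172.79 F [-5.23  0.85 25.13] t 12.925
```

View pics/s10.png

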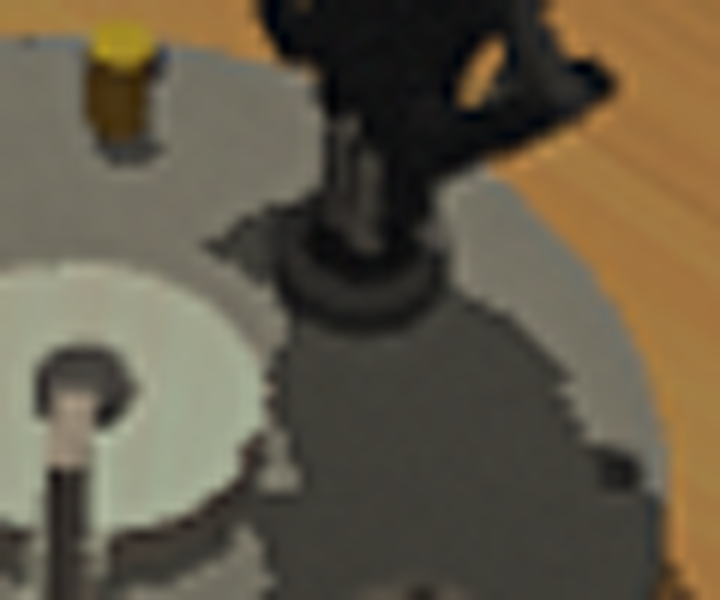

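View pics/w10.png

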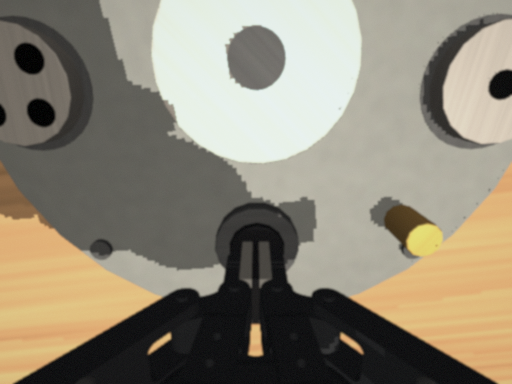

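The force rose to 25 N at TCP z 37.7 mm, which is higher than nominal. I'll map force against depth while retracting, to tell a bottomed button from a fingertip on the rim.

Call:
arm_command:
  steps: [0,0,-0.003,0,0,0,0,0,0,0,0,0,0,0,0,0,0,0,0,0,0]

```text
time: 13.4
position: [0.6752, 0.006, 0.0379]
orientation: [3.142, 0.003, 3.016]
wrist_force: [-0.4, 0.4, 12.7]
width: -0.0003
```

Call:
arm_command:
  steps: [0,0,-0.003,0,0,0,0,0,0,0,0,0,0,0,0,0,0,0,0,0,0]

```text
time: 13.78
position: [0.6745, 0.0061, 0.0385]
orientation: [3.142, 0.002, 3.016]
wrist_force: [3.5, -0.5, 5.6]
width: -0.0001
```

Call:
arm_command:
  steps: [0,0,-0.002,0,0,0,0,0,0,0,0,0,0,0,0,0,0,0,0,0,0]

```text
time: 14.15
position: [0.6735, 0.0062, 0.04]
orientation: [-3.142, -0.0, 3.016]
wrist_force: [2.6, -1.2, 3.8]
width: -0.0001
```

Call:
arm_command:
  steps: [0,0,-0.002,0,0,0,0,0,0,0,0,0,0,0,0,0,0,0,0,0,0]

```text
time: 14.52
position: [0.673, 0.0062, 0.0419]
orientation: [-3.142, -0.001, 3.016]
wrist_force: [1.8, 0.2, 2.1]
width: 0.0001
```

Call:
arm_command:
  steps: [0,0,-0.002,0,0,0,0,0,0,0,0,0,0,0,0,0,0,0,0,0,0]

```text
time: 14.9
position: [0.6729, 0.0062, 0.0438]
orientation: [-3.141, -0.002, 3.016]
wrist_force: [0.6, 0.3, 1.7]
width: -0.0002
```

Call:
arm_command:
  steps: [0,0,-0.002,0,0,0,0,0,0,0,0,0,0,0,0,0,0,0,0,0,0]

```text
time: 15.28
position: [0.673, 0.0062, 0.0457]
orientation: [-3.142, -0.001, 3.016]
wrist_force: [0.4, -0.6, -0.1]
width: -0.0003
```

The force falls about 0.7 N/mm from 5.6 N to 0 over 7 mm (38 to 45 mm). That matches the plunger spring over its full travel, and the jump to 25 N was its hard stop. I'll retract clear and check.

Call:
arm_command:
  steps: [0,0,-0.03,0,0,0,0,0,0,-0.05,0,0,0,0,0,0,-0.05,0,0,0,0,0,0,-0.05,0,0,0,0,0.05,0,-0.05,0,0,0,0,0.03,0,-0.02,0,0,0,0,0,0,0,0,0,0,0,0,0,0,0,0,0,0]

```text
time: 16.27
position: [0.6001, 0.0154, 0.2898]
orientation: [-3.142, -0.0, 3.016]
wrist_force: [-0.2, 0.0, 0.5]
width: -0.0001
```

```bash
python3 -c "
from h import *
rel()
d=get_image('side'); crop(d,215,140,125,100,6,'pics/s11.png')
d=get_image('wrist'); cv2.imwrite('pics/w11.png',cv2.cvtColor(d['img'],cv2.COLOR_RGB2BGR))
" 2>/dev/null
```

```text
yaw 172.78 tang 0.0187 rad -0.002 F [-0.2  0.   0.5] z 0.2898 est pointer deg 298.09
```

View pics/s11.png

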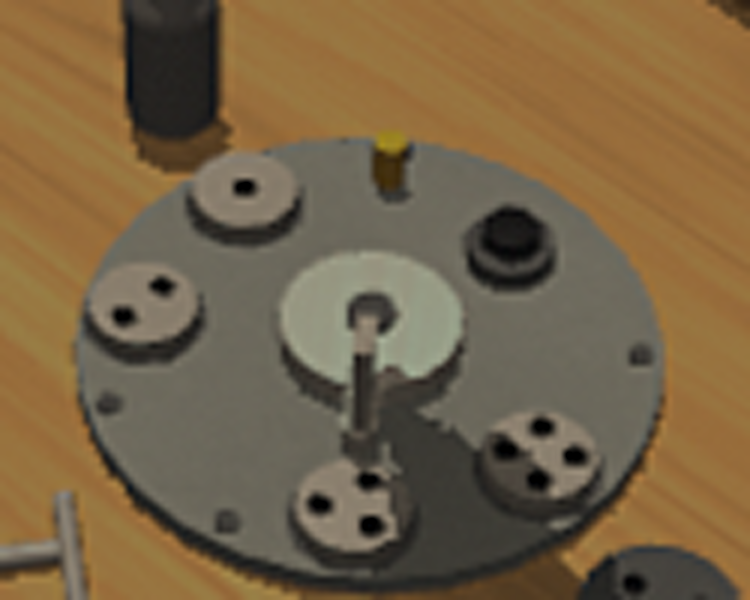

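View pics/w11.png

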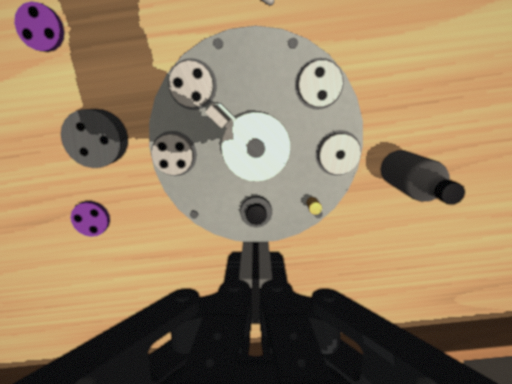

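The side view matches the one before the press: pointer on disc three at crop (361,432), button back up at (511,231), discs and spacer unmoved. The wrist view shows the pointer aimed at the three-hole disc, at (191,84). The arm is clear, so I'm handing in.

```bash
python3 -c "
from h import *
print(job_done())"
```

```text
the job is handed in; nothing more can be done
None
```

The selector is set to the three-hole disc, the lock plunger has been pressed fully down and come back up, and the job is handed in. I don't have a verdict, because the hand-in reports none.

- **Selector:** I turned it about 57° with the closed fingertips on one side of the tab only. The wrist force read about 3 to 5 N after each push.
- **Aim:** The overhead wrist view put the pointer at 218.3° and the disc at 218.7°, roughly 1 mm apart at the aim point. The side and scene views put the pointer at 216.3° to 218.8°; the largest gap is about 2°, inside the 5° tolerance. The tab's top edges alone read 220° to 221.5°, but they are only about 23 mm long, so I trusted them less.
- **Lock:** The stop came at TCP z 37.7 mm, where I expected about 34 mm, and the wrist force reached 25 N there. Backing off showed the force fall from 5.6 N to 0 over about 7 mm, which matches the plunger's full travel and spring.
- **Final check:** After retracting, the pictures show the button up, the pointer still on the disc, and the discs, spacer and bottle where they were. I compared these by eye and did not re-measure them. I did not check the screwdriver, brush and drill case in the last pictures; the arm never came down near them.

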